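# Set the light table's brightness selector and switch it on

## Task

With a fingertip, turn the light table's brightness selector clockwise, counting the clicks, until its pointer rests on the large green dot (the sixth of the nine positions), without going past it and without pinching it. Then press the blue power button all the way down with a fingertip and let it come back up. Leave the drink bottle, pencil cup, tape roll and eraser where they are.

Things in the scene. Friction and masses are not known exactly. Their poses are not given: they have to be found in the camera images.
- light_table: drawing light table, fixed on the work surface, placed and yawed anew each time. Origin: on the work surface under the centre of its grey console; x points from console to slab, y to its left. Console 150 (x) by 280 (y) mm, flat top 50 mm up. White slab joins it on +x: 240 by 360 mm, top 30 mm up, centre at x = 195 mm.
- selector (a joint): brightness selector on the console's left half; rad, grows clockwise from above. Nine sprung click positions 0.5236 rad apart: 0 the first, 2.618 the sixth (green dot), 4.189 the ninth; stops 0.12 rad beyond the ends. Leaving one takes about 0.11 N m (3 N at 35 mm); past half-way (0.26 rad) it snaps on to the next. Starts in one of the first four.
- selector_axis (a point): selector's axis at the top of its wing, 39 mm above the console. A grey round skirt (46 mm across, top 9 mm above the console) carries one upright orange wing 16.5 mm thick, from 14 mm behind the axis to 44 mm ahead (pointer end), with a white line on top towards the pointer end. This frame's x points along the wing to the pointer end, z up.
- selector_tip (a point): middle of the pointer end's top edge: 44 mm from the axis, 89 mm above the work surface. To turn clockwise, push the wing's side face on its anticlockwise side (its left, looking from axis to pointer end); the side faces reach from 8 to 35 mm above the console. Pressing both side faces at once is a pinch.
- green_mark (a point): centre of the large green dot (14 mm) on the console, 58 mm from the selector axis: the sixth position. The other eight positions have small white dots (7 mm).
- first_mark (a point): centre of the first position's white dot, 58 mm from the selector axis: the anticlockwise end of the arc of dots.
- power (a joint): spring power button: 0 up, 0.006 m fully down; fully down takes about 5 N; it springs back.
- power_top (a point): centre of the blue power button's top (28 mm across) on the right half of the console; it is pressed straight down.
- drink_mid (a point): closed drink bottle, 68 mm across, 190 mm high, upright on the table at the left or right of the console (it may swap places with the cup); point half-way up. A bystander.
- pencil_cup_mid (a point): red cup with pencils, 72 mm across, cup 95 mm high, pencil ends up to 160 mm; point half-way up the cup. A bystander, swaps with the bottle.
- tape_mid (a point): roll of off-white tape lying on the slab, 56 mm across, 19 mm high; point at its centre. A bystander.
- eraser_mid (a point): white eraser lying on the slab, 24 by 50 by 14 mm; point at its centre. A bystander, swaps with the tape.

How it is judged:
By the outcome, as a careful person would: the job done as asked, in the order asked, and still so for the second after the job is handed in, with the robot touching nothing.
It also fails if it takes over 64 s, if anything falls off the work surface, if the arm or the gripper's body presses on something with over 40 N, if the wrist force passes 120 N, or if a joint passes its speed limit or range.

## Robot

A 6-joint arm with a two-finger parallel gripper is mounted at the origin on the work surface. World frame = base frame: x ahead of the robot, y to its left, z up, the work surface at z = 0. Lengths are in m, angles in rad, forces in N, time in s.
With the tool pointing down it reaches from about 0.225 to 0.875 m from the base axis. Payload 3.4 kg.
Tool frame: the origin (TCP) lies at the very end of the fingers, on their centre line; the grasp point (between the pads) lies 19 mm behind it; z points along the fingers, y is the line along which they close (so a half turn about z gives the same grasp; the last joint's range is limited). The gripper opens to 85 mm and grips with 20 to 120 N. Pads are 22 mm wide; open, the fingers measure 114 mm over their backs; the gripper's body (76 mm by 85 mm) begins 54 mm behind the grasp point. The pads swing forward as they close: fully open they stand 13 mm farther back than shut.
Start: joints at [1.021, 0.276, 1.505, -0, 1.361, -0.121], TCP at [0.239, 0.523, 0.231] pointing down, gripper open.
Joint ranges: [-2.89, 2.89], [-0.75, 2.08], [0.22, 2.7], [-1.18, 4.32], [0.11, 2.71], [-2.7, 2.7]. Speed limits (rad/s): [2.57, 2.57, 3.14, 3.14, 3.14, 3.14].

## Interface

Orientations are given as a unit quaternion [w, x, y, z].
In Python, from rig import readout, vision, manip gives the robot as it stands.
- The arm moves only by the shell command python3 -m handwheel 'ROWS' [FORCE]. ROWS is JSON, a list of rows, each a list of 3 entries, a list of its own where there are three numbers: the shift along the tool's x, y, z in mm, then the turn, a rotation vector about the tool's x, y, z in units of 6 degrees (1.0 is 6 degrees), then the closure, from -1 (fully open) to 1 (shut), so that 0 is half open. A call has 1 to 20 rows; each row shifts and turns the commanded pose from where the row before left it, along the tool's axes as they then stand; what a row does not reach is not made up. A row lasts 1/8 s, in which the tool goes at most 62.5 mm and 10.7 degrees, less where a joint would pass 70% of its speed; a pose out of reach is approached as far as the arm can. A call is refused whole if a number of a shift passes 62.5 or a number of a turn 1, either way. A call with a gripper value outside its range is refused whole. The fingers move at their own pace and stop on an object; FORCE is the grip in N (left out, the last holds). Time passes only in rows, so rows that do not move let the fingers close. It gives the time, the measured TCP pose, the force, the opening and the grip force at its end, in the units of the state.
- readout.get_state(): the state, without advancing time (a new reading comes with each control period).
- vision.get_image(name): name is "side" or "top"; returns the picture (480x640x3 uint8, blue, green, red); there is no depth.
- vision.camera_params(name): a dict with "intrinsics" (3x3 intrinsics, pixels), "rvec" (rotation vector, rad) and "tvec" (3), from world to camera coordinates, as OpenCV has them. Camera axes: x right, y down, z forward; pixel columns grow to the right and rows downward; lengths in m; the calibration is good to about 2 mm. A picture is of the moment at which its call begins. camera_params takes no time and is no camera call.
- manip.sign_off(): hands the job in; it is judged then, once.
The state is a dict: "clock": time; "qpos": joint angles; "qd": joint speeds; "effort": joint torques, N m; "position": TCP position; "ee_rot": TCP orientation; "contact_force": force on the tool from outside, world axes, zero at the start; "moment": the same for the moment, N m; "width": finger opening in m; "gripper_force": force on a finger pad.
Only numpy, scipy, OpenCV 4.12 (cv2) and the standard library are available. Lean on these libraries where they do the work, as an engineer would, in place of code of your own. Each camera call takes 0.05 s, during which the arm holds its last target. There are 200 camera calls.

## Working session

There is one attempt and no reset: what is moved stays moved. The work goes in short steps, Python scripts to look and compute and a shell command to move; the robot and the scene stay as the last step left them, time stands still between calls to the robot, and variables do not carry over. Pictures are saved under pics/ and viewed, at most 10 in all, crops included, and the job is handed in when it is done.

```bash
mkdir -p pics
python3 - <<'E'
from rig import readout, vision
import cv2
print(readout.get_state())
for n in("top","side"):
    cv2.imwrite(f"pics/{n}0.png",vision.get_image(n)); print(n,vision.camera_params(n))
E
```

```text
{'clock': 0.0, 'qpos': array([ 1.02099587e+00,  2.76577614e-01,  1.50615750e+00, -1.95214188e-06,
        1.36072507e+00, -1.20991218e-01]), 'qd': array([ 1.26734810e-03,  2.17763357e-03, -2.83788886e-04, -3.94635134e-05,
       -7.06329557e-04, -6.39978454e-04]), 'effort': array([-7.71363193e-04, -4.16763961e+01, -2.45805645e+01, -5.53811933e-04,
        1.10168828e-02, -3.37842799e-06]), 'position': array([0.23878864, 0.52246592, 0.23043994]), 'ee_rot': array([-3.06441782e-04,  2.12765426e-01,  9.77102861e-01, -8.82052231e-04]), 'contact_force': array([-0.41404425, -0.65215236,  0.30468598]), 'moment': array([-0.0532433 , -0.02602926, -0.03761136]), 'gripper_force': 0.0, 'width': 0.08534546005954587}
top {'intrinsics': array([[609.66184453,   0.        , 327.18045815],
       [  0.        , 609.66184453, 246.46896163],
       [  0.        ,   0.        ,   1.        ]]), 'rvec': array([ 2.1601309 , -2.14923213,  0.15121787]), 'tvec': array([0.0235436 , 0.60476652, 1.10023482])}
side {'intrinsics': array([[537.52960198,   0.        , 310.21868674],
       [  0.        , 537.52960198, 240.17643737],
       [  0.        ,   0.        ,   1.        ]]), 'rvec': array([ 2.16986595, -0.13010831,  0.09078832]), 'tvec': array([-0.59136624,  0.13087297,  1.01971358])}
```

View pics/top0.png

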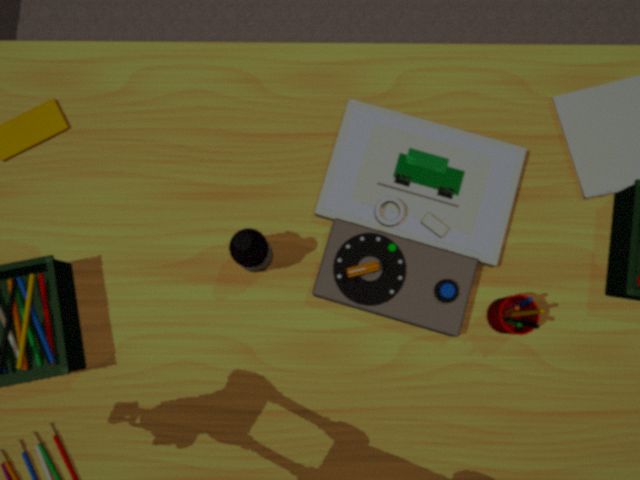

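View pics/side0.png

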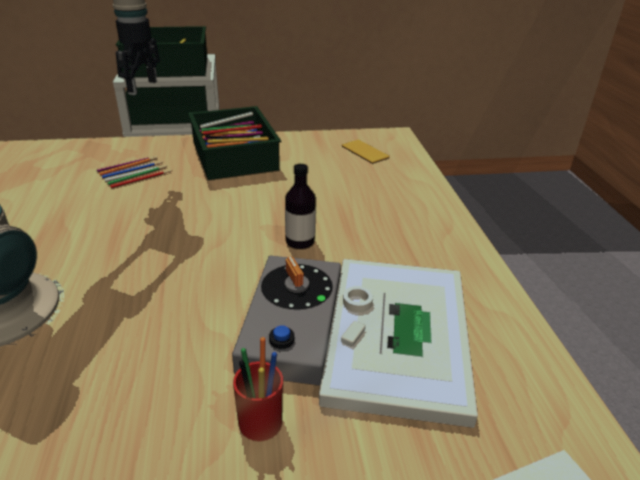

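The top view shows the console with its selector at about (370,268), the orange pointer towards about (345,272), the green dot at (392,247) and the blue button at (447,290). The bottle is at (250,250), the cup at (515,313), the tape at (390,211) and the eraser at (435,223). The side view agrees.

```bash
cat > h.py <<'E'
import numpy as np, cv2
from rig import vision, readout
def cam(n):
    p=vision.camera_params(n); R=cv2.Rodrigues(p["rvec"])[0]; return p["intrinsics"],R,np.array(p["tvec"]).ravel()
def ray(n,uv,z):
    K,R,t=cam(n); d=R.T@np.linalg.inv(K)@np.array([uv[0],uv[1],1.]); c=-R.T@t
    return c+d*(z-c[2])/d[2]
def proj(n,P):
    K,R,t=cam(n); q=K@(R@np.asarray(P,float)+t); return q[:2]/q[2]
def blobs(mask,amin):
    k,l,s,c=cv2.connectedComponentsWithStats(mask.astype(np.uint8))
    return [(s[i,4],c[i].round(2)) for i in range(1,k) if s[i,4]>=amin]
def masks(im):
    h=cv2.cvtColor(im,cv2.COLOR_BGR2HSV); H,S,V=[h[...,i].astype(int) for i in range(3)]
    return dict(orange=(H>3)&(H<17)&(S>150)&(V>90),green=(H>48)&(H<75)&(S>150)&(V>90),blue=(H>98)&(H<125)&(S>140)&(V>50),white=(S<70)&(V>95))
E
python3 - <<'E'
from h import *
im=cv2.imread("pics/top0.png"); M=masks(im)
roi=np.zeros(im.shape[:2],bool); roi[225:335,310:480]=1
for k in M:
    for a,c in blobs(M[k]&roi,3): print(k,a,c,ray("top",c,{"orange":.089,"blue":.058}.get(k,.05)).round(4))
cv2.imwrite("pics/crop0.png",cv2.resize(im[215:345,305:485],None,fx=4,fy=4,interpolation=cv2.INTER_CUBIC))
E
```

```text
orange 4 [311.75 244.25] [0.602  0.0545 0.089 ]
orange 3 [313.   247.33] [0.5964 0.0523 0.089 ]
orange 4 [377.25 263.5 ] [ 0.5679 -0.0627  0.089 ]
orange 3 [363. 264.] [ 0.5669 -0.0372  0.089 ]
orange 3 [356. 268.] [ 0.5596 -0.0247  0.089 ]
orange 3 [347.33 270.67] [ 0.5548 -0.0092  0.089 ]
orange 3 [364. 270.] [ 0.5561 -0.0389  0.089 ]
orange 7 [349.57 273.29] [ 0.5501 -0.0132  0.089 ]
orange 3 [356. 272.] [ 0.5525 -0.0247  0.089 ]
orange 3 [473.33 286.33] [ 0.528  -0.2333  0.089 ]
orange 3 [473.67 289.67] [ 0.5221 -0.2338  0.089 ]
orange 6 [472.33 296.83] [ 0.5094 -0.231   0.089 ]
orange 4 [470.5 300. ] [ 0.5037 -0.2276  0.089 ]
orange 3 [469.67 303.33] [ 0.4979 -0.226   0.089 ]
orange 20 [467.4 313.8] [ 0.4794 -0.2215  0.089 ]
orange 14 [464.64 322.14] [ 0.4647 -0.2162  0.089 ]
orange 14 [463.   328.43] [ 0.4537 -0.2131  0.089 ]
orange 3 [464.33 330.67] [ 0.4498 -0.2153  0.089 ]
green 36 [391.92 247.03] [ 0.603  -0.0935  0.05  ]
blue 201 [447.28 290.15] [ 0.523  -0.1931  0.058 ]
white 2001 [440.58 236.13] [ 0.6239 -0.1844  0.05  ]
white 3 [361.67 238.33] [ 0.619  -0.0374  0.05  ]
white 4 [377.5 238.5] [ 0.6188 -0.0669  0.05  ]
white 5 [347.4 245.8] [ 0.6048 -0.0109  0.05  ]
white 4 [339.   259.75] [0.5787 0.0047 0.05  ]
white 3 [399.67 261.33] [ 0.5763 -0.1076  0.05  ]
white 4 [338.75 276.  ] [0.5485 0.0051 0.05  ]
white 4 [399.5 277.5] [ 0.5463 -0.107   0.05  ]
white 4 [391.5 291.5] [ 0.5205 -0.092   0.05  ]
```

View pics/crop0.png

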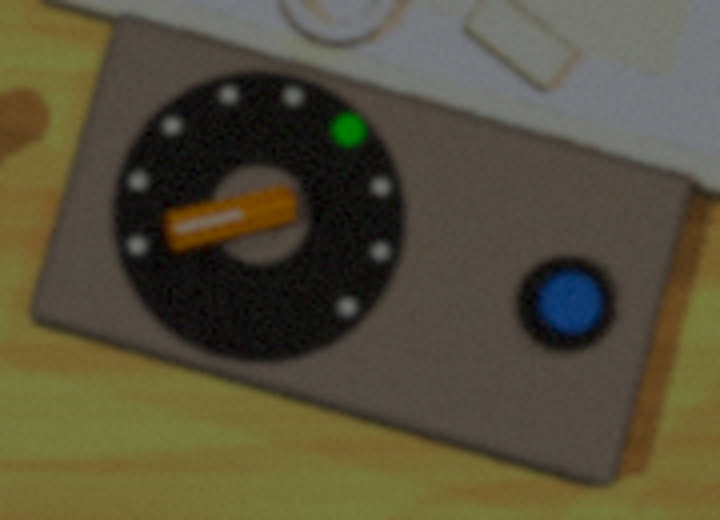

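The crop shows the pointer aimed at the first dot (lower left), so it needs five clicks. I'll fit the dot circle next.

Run:
```python
from h import *
px=[(338.75,276),(339,259.75),(347.4,245.8),(361.67,238.33),(377.5,238.5),(391.92,247.03),(399.67,261.33),(399.5,277.5),(391.5,291.5)]
P=np.array([ray("top",p,.05)[:2] for p in px])
k=np.arange(9)*.5236
# x=cx+a cos k + b sin k ; y=cy - a sin k + b cos k (clockwise)
A=[];B=[]
for t,p in zip(k,P):
    A+=[[1,0,np.cos(t),np.sin(t)],[0,1,-np.sin(t),np.cos(t)]];B+=list(p)
s,r,*_=np.linalg.lstsq(np.array(A),np.array(B),rcond=None)
print(s,"r",np.hypot(*s[2:]),"yaw0",np.degrees(np.arctan2(s[3],s[2])),"res",np.abs(np.array(A)@s-B).max())
tip=ray("top",(305.0+168/4,215+231/4),.089);print("tip",tip, np.degrees(np.arctan2(*(tip[:2]-s[:2])[::-1])))
st=readout.get_state()
from scipy.spatial.transform import Rotation as Ro
q=st["ee_rot"];R=Ro.from_quat([*q[1:],q[0]]).as_matrix()
y0=np.arctan2(s[3],s[2]);u=np.array([np.cos(y0),np.sin(y0)]);x=np.array([-u[1],u[0]])
T=s[:2]+.028*u+.031*x; D=np.r_[T,.18]-st["position"]
print("target",T,"shift tool mm",R.T@D*1e3,"blue",ray("top",(447.28,290.15),.058))
# side-view check
for n,p in(("axis",[*s[:2],.089]),): print(proj("side",p))
im=cv2.imread("pics/side0.png")
for c in("blue","green"):print(c,[b for b in blobs(masks(im)[c],15)])
print(proj("side",[*P[5],.05]),proj("side",ray("top",(447.28,290.15),.058)))
```

```text
[ 0.56256558 -0.05127278 -0.01400603  0.05654973] r 0.05825840036857143 yaw0 103.91087369251734 res 0.0005569214579799753
tip [ 0.5510614  -0.00864277  0.089     ] 105.10215165014756
target [ 0.52574324 -0.03154677] shift tool mm [-491.32634957 -384.51939229   51.06305563] blue [ 0.5229625  -0.19308871  0.058     ]
[296.39731628 268.92900708]
blue [(np.int32(45), array([118.93, 172.24])), (np.int32(209), array([281.2 , 332.99])), (np.int32(57), array([272.84, 360.26]))]
green [(np.int32(40), array([320.8, 297.5])), (np.int32(454), array([405.77, 326.42]))]
[320.78559036 298.41112109] [281.71924282 337.39387636]
```

```bash
python3 -m handwheel '[[[-41,-32,0],[0,0,0],1],[[-41,-32,0],[0,0,0],1],[[-41,-32,0],[0,0,0],1],[[-41,-32,0],[0,0,0],1],[[-41,-32,0],[0,0,0],1],[[-41,-32,0],[0,0,0],1],[[-41,-32,0],[0,0,0],1],[[-41,-32,0],[0,0,0],1],[[-41,-32,0],[0,0,0],1],[[-41,-32,0],[0,0,0],1],[[-41,-32,0],[0,0,0],1],[[-41,-32,0],[0,0,0],1],[[0,0,8],[0,0,-0.92],1],[[0,0,8],[0,0,-0.92],1],[[0,0,8],[0,0,-0.92],1],[[0,0,8],[0,0,-0.92],1],[[0,0,8],[0,0,-0.92],1],[[0,0,8],[0,0,-0.92],1],[[0,0,0],[0,0,-0.92],1],[[0,0,0],[0,0,0],1]]' 30
cat > rel.py <<'E'
from h import *
from scipy.spatial.transform import Rotation as Ro
import sys
ax=np.array([.56257,-.05127]);y0=np.radians(103.91)
s=readout.get_state();q=s["ee_rot"];R=Ro.from_quat([*q[1:],q[0]]).as_matrix()
print("t",s["clock"],"pos",s["position"].round(4),"q6",s["qpos"][5].round(3),"yaw_y",np.degrees(np.arctan2(R[1,1],R[0,1])).round(2),"tilt",R[:,2].round(3),"w",s["width"])
print("F",s["contact_force"].round(2),"axis->tool in tool frame mm",((R.T@np.r_[s["position"][:2]-ax,0])*1e3).round(1))
B=np.array([.5230,-.1931,.058]);print("to button, tool mm",(R.T@(B-s["position"])*1e3).round(1))
E
python3 rel.py
```

```text
clock: 2.6
position: [0.5266, -0.0307, 0.1828]
ee_rot: [-0.0, -0.122, 0.993, 0.0]
contact_force: [-0.3, -1.2, -0.1]
width: 0.0001
gripper_force: 0.0
t 2.6 pos [ 0.5266 -0.0307  0.1828] q6 -2.006 yaw_y 104.01 tilt [-0.001  0.    -1.   ] w 6.737629223859906e-05
F [-0.26 -1.2  -0.08] axis->tool in tool frame mm [30.  28.6  0. ]
to button, tool mm [  42.7 -156.7  124.8]
```

```bash
python3 -m handwheel '[[[0,0,30],[0,0,0],1],[[0,0,30],[0,0,0],1],[[0,0,25],[0,0,0],1],[[0,0,15],[0,0,0],1],[[0,0,8],[0,0,0],1],[[0,0,7],[0,0,0],1],[[0,0,0],[0,0,0],1]]'; python3 rel.py
python3 - <<'E'
from h import *
im=vision.get_image("side");cv2.imwrite("pics/s1.png",cv2.resize(im[150:350,200:400],None,fx=3,fy=3))
E
```

```text
clock: 3.48
position: [0.527, -0.0308, 0.0684]
ee_rot: [0.0, -0.122, 0.992, 0.0]
contact_force: [-0.0, -1.1, -0.3]
width: 0.0
gripper_force: 0.0
t 3.475 pos [ 0.527  -0.0308  0.0684] q6 -2.007 yaw_y 104.06 tilt [ 0.  0. -1.] w 2.482122457971168e-05
F [-0.04 -1.05 -0.35] axis->tool in tool frame mm [29.5 28.5 -0. ]
to button, tool mm [  43.3 -156.4   10.4]
```

View pics/s1.png

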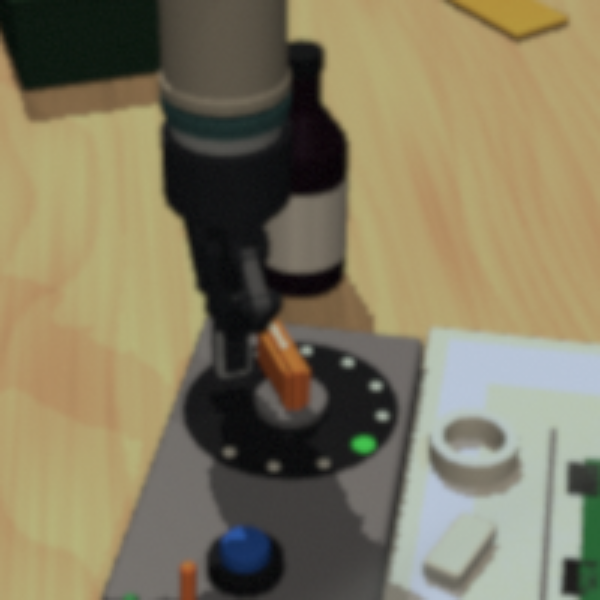

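The finger stands just left of the orange wing, on its anticlockwise side, with a small gap. I'll close the gap in small steps.

```bash
python3 -m handwheel '[[[-4,0,0],[0,0,0],1],[[-3,0,0],[0,0,0],1],[[-1.5,0,0],[0,0,0],1],[[0,0,0],[0,0,0],1]]'; python3 rel.py;  python3 -m handwheel '[[[-1.5,0,0],[0,0,0],1],[[0,0,0],[0,0,0],1]]'; python3 rel.py
```

```text
clock: 4.03
position: [0.5353, -0.0287, 0.0684]
ee_rot: [0.0, -0.123, 0.992, 0.0]
contact_force: [-0.3, -0.8, 0.2]
width: 0.0001
gripper_force: 0.0
t 4.025 pos [ 0.5353 -0.0287  0.0684] q6 -2.0 yaw_y 104.08 tilt [ 0.  0. -1.] w 7.09876809445256e-05
F [-0.3  -0.76  0.23] axis->tool in tool frame mm [20.9 28.5 -0. ]
to button, tool mm [  52.  -156.5   10.4]
clock: 4.28
position: [0.5367, -0.0284, 0.0683]
ee_rot: [0.0, -0.122, 0.992, 0.0]
contact_force: [1.0, 0.2, -0.6]
width: 0.0001
gripper_force: 0.0
t 4.275 pos [ 0.5367 -0.0284  0.0683] q6 -1.999 yaw_y 104.07 tilt [ 0.  0. -1.] w 9.761202445630073e-05
F [ 0.95  0.23 -0.56] axis->tool in tool frame mm [19.5 28.5 -0. ]
to button, tool mm [  53.3 -156.4   10.3]
```

```bash
python3 -m handwheel '[[[-1.52,0.98,0],[0,0,0.5],1],[[-1.52,0.98,0],[0,0,0.5],1],[[-1.52,0.98,0],[0,0,0.5],1]]'; python3 rel.py;  python3 -m handwheel '[[[-1.52,0.98,0],[0,0,0.5],1],[[-1.52,0.98,0],[0,0,0.5],1],[[-1.52,0.98,0],[0,0,0.5],1],[[0,0,0],[0,0,0],1]]'; python3 rel.py; python3 -c "
from h import *
im=vision.get_image('side');cv2.imwrite('pics/s2.png',cv2.resize(im[150:350,200:400],None,fx=3,fy=3))"
```

```text
clock: 4.65
position: [0.539, -0.0251, 0.0682]
ee_rot: [-0.002, -0.044, 0.999, -0.0]
contact_force: [-1.8, -1.7, 2.5]
width: -0.0
gripper_force: 1.5
t 4.65 pos [ 0.539  -0.0251  0.0682] q6 -1.832 yaw_y 95.0 tilt [-0.003 -0.001 -1.   ] w -4.069768325831205e-05
F [-1.79 -1.68  2.52] axis->tool in tool frame mm [21.2 28.2  0.1]
to button, tool mm [  30.5 -166.    10.4]
clock: 5.15
position: [0.545, -0.0215, 0.0683]
ee_rot: [0.0, 0.034, 0.999, 0.0]
contact_force: [-0.2, -0.1, 0.7]
width: -0.0001
gripper_force: 0.0
t 5.15 pos [ 0.545  -0.0215  0.0683] q6 -1.67 yaw_y 86.11 tilt [ 0.  0. -1.] w -5.974423802668199e-05
F [-0.15 -0.1   0.67] axis->tool in tool frame mm [19.6 28.5  0. ]
to button, tool mm [  10.3 -172.7   10.3]
```

View pics/s2.png

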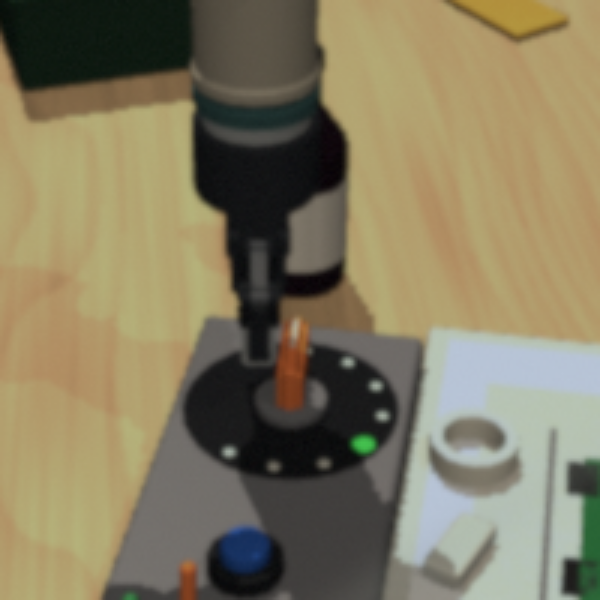

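The pointer has moved on one click to the second dot, clear of the finger. I'll repeat this, 30 degrees per click.

```bash
python3 -m handwheel '[[[-1.52,0.98,0],[0,0,0.5],1],[[-1.52,0.98,0],[0,0,0.5],1],[[-1.52,0.98,0],[0,0,0.5],1],[[-1.52,0.98,0],[0,0,0.5],1],[[-1.52,0.98,0],[0,0,0.5],1],[[-1.52,0.98,0],[0,0,0.5],1],[[-1.52,0.98,0],[0,0,0.5],1],[[-1.52,0.98,0],[0,0,0.5],1],[[-1.52,0.98,0],[0,0,0.5],1],[[-1.52,0.98,0],[0,0,0.5],1],[[0,0,0],[0,0,0],1]]' >/dev/null; python3 rel.py
python3 -m handwheel '[[[-1.52,0.98,0],[0,0,0.5],1],[[-1.52,0.98,0],[0,0,0.5],1],[[-1.52,0.98,0],[0,0,0.5],1],[[-1.52,0.98,0],[0,0,0.5],1],[[-1.52,0.98,0],[0,0,0.5],1],[[-1.52,0.98,0],[0,0,0.5],1],[[-1.52,0.98,0],[0,0,0.5],1],[[-1.52,0.98,0],[0,0,0.5],1],[[-1.52,0.98,0],[0,0,0.5],1],[[-1.52,0.98,0],[0,0,0.5],1],[[0,0,0],[0,0,0],1]]' >/dev/null; python3 rel.py
python3 -c "
from h import *
im=vision.get_image('side');cv2.imwrite('pics/s3.png',cv2.resize(im[150:350,200:400],None,fx=3,fy=3))"
```

```text
t 6.575 pos [ 0.5623 -0.0168  0.0683] q6 -1.134 yaw_y 56.14 tilt [ 0. -0. -1.] w -1.0152639573225319e-05
F [ 0.45  0.64 -0.34] axis->tool in tool frame mm [19.4 28.4 -0. ]
to button, tool mm [ -65.6 -168.3   10.3]
t 7.95 pos [ 0.5795 -0.0214  0.0683] q6 -0.613 yaw_y 26.16 tilt [ 0.  0. -1.] w -0.0003402072517570418
F [ 0.48 -0.89  1.16] axis->tool in tool frame mm [19.3 28.4  0. ]
to button, tool mm [-129.2 -126.4   10.3]
```

View pics/s3.png

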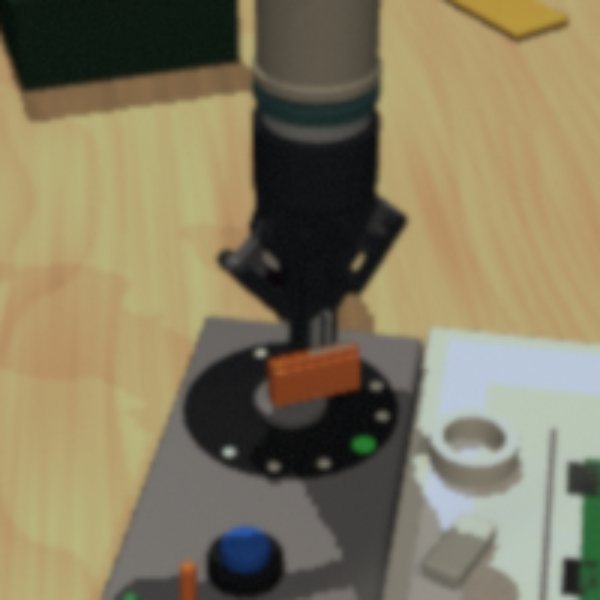

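The wing now points along the row from the skirt to the fourth dot at (376,385), so three clicks are done and two remain. I'll do the fourth now, then the fifth.

```bash
python3 -m handwheel '[[[-1.52,0.98,0],[0,0,0.5],1],[[-1.52,0.98,0],[0,0,0.5],1],[[-1.52,0.98,0],[0,0,0.5],1],[[-1.52,0.98,0],[0,0,0.5],1],[[-1.52,0.98,0],[0,0,0.5],1],[[-1.52,0.98,0],[0,0,0.5],1],[[-1.52,0.98,0],[0,0,0.5],1],[[-1.52,0.98,0],[0,0,0.5],1],[[-1.52,0.98,0],[0,0,0.5],1],[[-1.52,0.98,0],[0,0,0.5],1],[[0,0,0],[0,0,0],1]]' >/dev/null; python3 rel.py
python3 -m handwheel '[[[-1.52,0.98,0],[0,0,0.5],1],[[-1.52,0.98,0],[0,0,0.5],1],[[-1.52,0.98,0],[0,0,0.5],1],[[-1.52,0.98,0],[0,0,0.5],1],[[-1.52,0.98,0],[0,0,0.5],1],[[-1.52,0.98,0],[0,0,0.5],1],[[0,0,0],[0,0,0],1]]' >/dev/null; python3 rel.py
python3 -m handwheel '[[[-1.52,0.98,0],[0,0,0.5],1],[[-1.52,0.98,0],[0,0,0.5],1],[[-1.52,0.98,0],[0,0,0.5],1],[[-1.52,0.98,0],[0,0,0.5],1],[[0,0,0],[0,0,0],1]]' >/dev/null; python3 rel.py
python3 -c "
from h import *
im=vision.get_image('side');cv2.imwrite('pics/s4.png',cv2.resize(im[150:350,200:400],None,fx=3,fy=3))"
```

```text
t 9.375 pos [ 0.5922 -0.0339  0.0683] q6 -0.108 yaw_y -3.84 tilt [ 0.  0. -1.] w 3.234796570283418e-05
F [-0.42  0.68  0.16] axis->tool in tool frame mm [19.3 28.4  0. ]
to button, tool mm [-163.5  -58.4   10.3]
t 10.25 pos [ 0.5958 -0.0429  0.0683] q6 0.191 yaw_y -21.85 tilt [-0.001  0.002 -1.   ] w -2.6727056772391354e-05
F [0.05 1.92 0.65] axis->tool in tool frame mm [20.1 27.7 -0. ]
to button, tool mm [-166.5  -11.7   10. ]
t 10.875 pos [ 0.597  -0.0516  0.0683] q6 0.389 yaw_y -33.81 tilt [ 0.    -0.001 -1.   ] w 1.3426614810464388e-06
F [-0.39 -0.46 -0.55] axis->tool in tool frame mm [18.9 28.8  0. ]
to button, tool mm [-158.8   17.3   10.4]
```

View pics/s4.png

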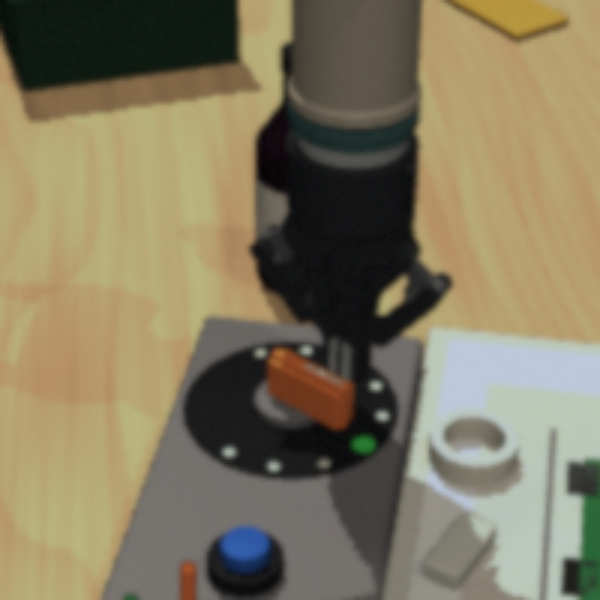

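The pointer now rests on the green dot at (363,444), with the finger just clear of it. I'll back off and rise, then triangulate the button.

```bash
python3 -m handwheel '[[[7,0,0],[0,0,0],1],[[8,0,0],[0,0,0],1],[[0,0,-20],[0,0,0],1],[[0,0,-32],[0,0,0],1],[[0,0,0],[0,0,0],1]]' >/dev/null; python3 rel.py
python3 - <<'E'
from h import *
im=cv2.imread("pics/side0.png");m=masks(im)["blue"].copy();m[:320]=0;m[350:]=0;m[:,:265]=0;m[:,300:]=0
ys,xs=np.where(m);print(xs.min(),xs.max(),ys.min(),ys.max())
for z in(.055,.06,.065,.07):
    c=ray("top",(447.28,290.15),z); 
    a=[proj("side",c+[.014*np.cos(t),.014*np.sin(t),0]) for t in np.linspace(0,6.28,40)]
    print(z,c.round(4),np.min(a,0).round(1),np.max(a,0).round(1))
E
```

```text
t 11.55 pos [ 0.6077 -0.0384  0.1229] q6 0.414 yaw_y -33.87 tilt [ 0.006 -0.001 -1.   ] w 0.00021866582115701654
F [ 0.02  0.37 -1.33] axis->tool in tool frame mm [35.8 30.3  0.3]
to button, tool mm [-175.8   15.6   64.5]
273 290 326 340
0.055 [ 0.5232 -0.1937  0.055 ] [273.4 333. ] [290.3 345.1]
0.06 [ 0.5228 -0.1927  0.06  ] [273.1 330.4] [290.1 342.5]
0.065 [ 0.5225 -0.1917  0.065 ] [272.8 327.8] [289.8 339.8]
0.07 [ 0.5222 -0.1907  0.07  ] [272.5 325.2] [289.5 337.2]
```

```bash
python3 -m handwheel '[[[-35,2.8,0],[0,0,0],1],[[-35,2.8,0],[0,0,0],1],[[-35,2.8,0],[0,0,0],1],[[-35,2.8,0],[0,0,0],1],[[-34.5,2.8,0],[0,0,0],1],[[0,0,25],[0,0,0],1],[[0,0,15],[0,0,0],1],[[0,0,0],[0,0,0],1]]' >/dev/null; python3 rel.py
python3 - <<'E'
from h import *
im=vision.get_image("side");cv2.imwrite("pics/s5.png",cv2.resize(im[250:450,200:400],None,fx=3,fy=3))
t=vision.get_image("top");cv2.imwrite("pics/t5.png",cv2.resize(t[200:350,300:500],None,fx=4,fy=4))
E
```

```text
t 12.55 pos [ 0.5185 -0.1902  0.0785] q6 0.114 yaw_y -33.89 tilt [-0.004  0.002 -1.   ] w -0.00010570426353898907
F [ 0.47 -0.31  0.08] axis->tool in tool frame mm [-1.399e+02  4.090e+01 -1.000e-01]
to button, tool mm [ 0.1  5.4 20.4]
```

View pics/s5.png

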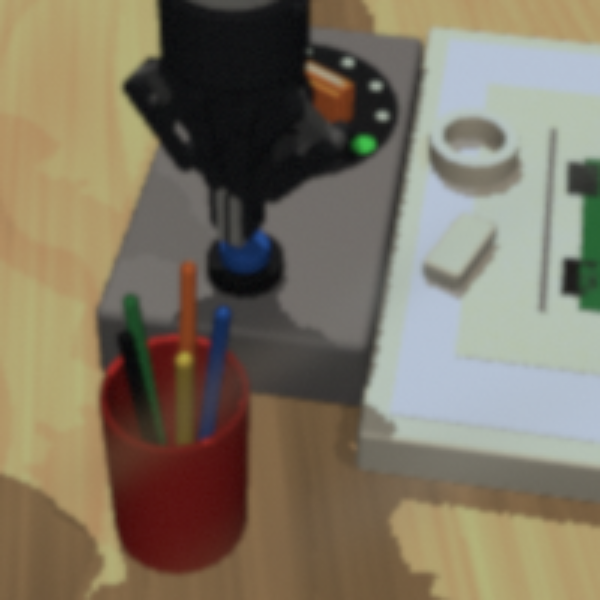

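The fingertip is just above the blue button at about (245,250), and the selector still points at the green dot. I'll shift about 4 mm to centre it, then go down in steps.

```bash
python3 -m handwheel '[[[1.3,4,0],[0,0,0],1],[[0,0,4],[0,0,0],1],[[0,0,4],[0,0,0],1],[[0,0,2],[0,0,0],1],[[0,0,0],[0,0,0],1]]' >/dev/null; python3 rel.py
for i in 1 ; do python3 -m handwheel '[[[0,0,2],[0,0,0],1],[[0,0,2],[0,0,0],1],[[0,0,0],[0,0,0],1]]' >/dev/null; python3 rel.py; python3 -m handwheel '[[[0,0,1],[0,0,0],1],[[0,0,1],[0,0,0],1],[[0,0,0],[0,0,0],1]]' >/dev/null; python3 rel.py; done
```

```text
t 13.275 pos [ 0.5237 -0.1923  0.0704] q6 0.115 yaw_y -33.93 tilt [ 0.  0. -1.] w 0.00016658280645981708
F [-0.3   0.8   2.19] axis->tool in tool frame mm [-138.7   46.5   -0. ]
to button, tool mm [-1.  -0.1 12.4]
t 13.65 pos [ 0.5237 -0.1924  0.0664] q6 0.115 yaw_y -33.93 tilt [ 0.  0. -1.] w -0.00012355168321028702
F [0.39 0.87 5.28] axis->tool in tool frame mm [-138.7   46.5   -0. ]
to button, tool mm [-1.  -0.2  8.4]
t 14.025 pos [ 0.5238 -0.1924  0.0659] q6 0.115 yaw_y -33.93 tilt [ 0.001 -0.    -1.   ] w 0.0003536561861810364
F [-1.57  2.36 14.53] axis->tool in tool frame mm [-138.7   46.6    0. ]
to button, tool mm [-1.  -0.3  7.9]
```

The button bottomed at 5 N and the force then rose to 14.5 N. I'll hold briefly, release, and retract.

```bash
python3 -m handwheel '[[[0,0,0.8],[0,0,0],1],[[0,0,0],[0,0,0],1],[[0,0,0],[0,0,0],1]]' ; python3 -m handwheel '[[[0,0,-4],[0,0,0],1],[[0,0,-6],[0,0,0],1],[[0,0,-20],[0,0,0],1],[[0,0,-40],[0,0,0],1],[[0,0,-50],[0,0,0],1],[[-35,-40,-30],[0,0,0],1],[[-35,-40,-20],[0,0,0],1],[[-35,-40,0],[0,0,0],1],[[-35,-40,0],[0,0,0],1],[[0,0,0],[0,0,0],1],[[0,0,0],[0,0,0],1]]'
python3 - <<'E'
from h import *
t=vision.get_image("top");s=vision.get_image("side")
cv2.imwrite("pics/f.png",np.hstack([cv2.resize(t[200:350,300:500],(400,300),interpolation=2),cv2.resize(s[225:375,200:400],(400,300),interpolation=2)]))
E
```

```text
clock: 14.4
position: [0.5238, -0.1924, 0.0658]
ee_rot: [0.001, 0.883, 0.47, 0.0]
contact_force: [-3.9, 3.0, 17.5]
width: -0.0004
gripper_force: 9.0
clock: 15.78
position: [0.313, -0.2196, 0.2334]
ee_rot: [0.0, 0.883, 0.47, 0.0]
contact_force: [0.1, -0.7, -0.3]
width: -0.0
gripper_force: 0.0
```

View pics/f.png

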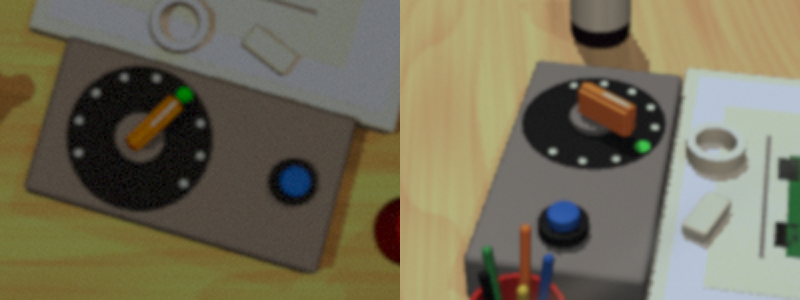

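Both views show the pointer on the green dot, at (184,95) and (643,146). The button is back up, and the bottle, cup, tape and eraser appear where they were.

```bash
python3 -c "
from rig import manip
print(manip.sign_off())"
```

```text
the job is handed in; nothing more can be done
None
```

The selector was turned five clicks clockwise to the green dot, then the power button was pressed to its stop and came back up; the bottle, cup, tape and eraser were left alone, and the job was handed in at about 16 s.

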